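# Feel the ground edge of a glass shelf

### The arm

A 6-joint arm with a two-finger parallel gripper is mounted at the origin on the work surface. World frame = base frame: x ahead of the robot, y to its left, z up, the work surface at z = 0. Lengths are in m, angles in rad, forces in N, time in s.
With the tool pointing down it reaches from about 0.25 to 0.725 m from the base axis. Payload 4 kg.
Tool frame: the origin (TCP) lies on the centre line of the jaws, within the pads' length; the fingertips stand 25 mm ahead of it and the grasp point (between the pads) lies 6 mm ahead of it; z points along the fingers, x is the direction in which the jaws open and shut, and the axes are right-handed (so a half turn about z gives the same grasp; the last joint's range is limited). The gripper opens to 85 mm and grips with 20 to 120 N. Pads are 22 mm wide; open, the fingers measure 114 mm over their backs; the gripper's body (76 mm by 85 mm) begins 54 mm behind the grasp point. The pads swing forward as they close: fully open they stand 13 mm farther back than shut.
Start: joints at [1.134, 0.241, 0.005, 1.335, 0, 1.571], TCP at [0.212, 0.453, 0.256] pointing down, gripper open.
Joint ranges: [-2.72, 2.72], [-1.05, 1.87], [-1.09, 1.28], [-1.99, 2.15], [-1.42, 1.44], [-3.14, 3.14]. Speed limits (rad/s): [2.79, 2.79, 3.14, 3.14, 3.14, 3.14].

### API

Orientations are given as a unit quaternion [x, y, z, w].
In Python, from workcell import bot, imaging, order gives the robot as it stands.
- The arm moves only by the tool carry_out, never from a script. Its argument "moves" is a list of rows, each a list of 5 numbers: the shift along the tool's x, y, z scaled (see below), then the turn about the tool's z scaled (see below), then the opening, from -1 (shut) to 1 (fully open). In form: [[tx, ty, tz, roll, hand], ...]. A call has 1 to 20 rows; each row is the pose to reach, as a shift and turn from the pose commanded when the call began, along the tool's axes at that moment; what a row does not reach only later rows make up. The controller multiplies each number of a shift by 0.1 m and each number of a turn by 90 degrees. A row lasts 1/10 s, in which the tool goes at most 50 mm and 8.59 degrees, less where a joint would pass 70% of its speed; a pose out of reach is approached as far as the arm can. A call with a number of a shift or a turn outside -1 to 1 is refused whole. A call with a gripper value outside its range is refused whole. The fingers move at their own pace and stop on an object; the grip force is fixed at half the most. Time passes only in rows, so rows that repeat a pose let the fingers close. It gives the time, the measured TCP pose, the force and the opening at its end, in the units of the state.
- bot.get_obs(): the state, without advancing time (a new reading comes with each control period).
- imaging.camera(name): name is "scene" or "top" or "wrist"; returns the picture (420x560x3 uint8, red, green, blue); there is no depth.
- imaging.camera_model(name): a dict with "fovy" (degrees; the focal length in pixels is half the picture's height over the tangent of half this angle, whatever the lens; pixels are square), "cx", "cy" (the principal point, pixels), "eye" and "rotation" of the camera in the world. Camera axes: x right, y up, looking along -z (the intrinsics and any distortion apply to the point x, -y, -z); pixel columns grow to the right and rows downward; lengths in m; the calibration is good to about 2 mm. A picture is of the moment at which its call begins: read the wrist's pose just before it. camera_model takes no time and is no camera call; for the wrist camera it gives the pose at the moment of the call.
- order.job_done(): hands the job in, once; it reports no verdict.
The state is a dict: "clock": time; "joint_pos": joint angles; "joint_vel": joint speeds; "tau": joint torques, N m; "eef_pos": TCP position; "tool_rot": TCP orientation; "ft_force": force on the tool from outside, world axes, zero at the start; "ft_torque": the same for the moment, N m; "grip_width": finger opening in m.
Only numpy, scipy, OpenCV 4.12 (cv2) and the standard library are available. Lean on these libraries where they do the work, as an engineer would, in place of code of your own. Each camera call takes 0.05 s, during which the arm holds its last target.

### The job

Check the freshly ground glass shelf for chips: touch the pale ground border of its bowed edge with the fingertips at the end with the drilled hole, and run them lightly along the border to the other end, following the curve without lifting off on the way, then take the hand away. Press gently, so that the sprung cradle gives only a little and never nears its stop, and do not shift or lift the glass; leave the block lying on it and everything else on the bench alone.

Things in the scene. Friction and masses are not known exactly. Their poses are not given: they have to be found in the camera images.
- shelf: frosted grey-green glass plate, 8 thick, 306 wide (y), 140 deep (x) mm, 0.72 kg, loose and level on the cradle, top 60 mm above the bench. Origin: centre of its underside, z up. Back (+x) edge straight; front (-x) edge an arc of 200 mm radius, 50 degrees either side of -x about (130, 0) mm. A paler ground border 24 mm wide runs along the arc. A dark 20 mm hole near the +y end only
- hole (a point): centre of the drilled hole, on the glass's top face; marks the end where the pass starts
- base: the fixed aluminium base plate of the cradle, 110 x 200 x 12 mm, under the glass. Origin on the bench, 10 mm nearer the bow than its centre, axes parallel to the glass's at the start, the glass's origin straight above it at 52 mm
- cradle (a joint): how far the sprung cradle and the glass on it are pressed down, m: 0 at rest (up), end stop 0.020. It stays up until about 3 N, then sinks level about 2 mm for each further newton
- rubbing_block: wood and cork rubbing block 35 x 70 x 24 mm lying loose on the glass towards its straight back edge, to be left where it is. Origin at the centre of its underside
- bow_centre (a point): centre of the bowed edge's arc, at the height of the glass's top face; it lies 60 mm beyond the straight back edge, off the glass. The middle line of the ground border is 188 mm from it
- edge0 (a point): point on the glass's top face, on the middle line of the ground border (12 mm in from the bowed edge), at the drilled end, about 26 mm along from the corner: start here; edge1 to edge8 follow along the border every 37 mm. What counts is the point midway between the fingertips, fingers about upright
- edge1 (a point): point on the glass's top face, on the middle line of the ground border (12 mm in from the bowed edge), number 1 along the pass
- edge2 (a point): point on the glass's top face, on the middle line of the ground border (12 mm in from the bowed edge), number 2 along the pass
- edge3 (a point): point on the glass's top face, on the middle line of the ground border (12 mm in from the bowed edge), number 3 along the pass
- edge4 (a point): point on the glass's top face, on the middle line of the ground border (12 mm in from the bowed edge), number 4 along the pass
- edge5 (a point): point on the glass's top face, on the middle line of the ground border (12 mm in from the bowed edge), number 5 along the pass
- edge6 (a point): point on the glass's top face, on the middle line of the ground border (12 mm in from the bowed edge), number 6 along the pass
- edge7 (a point): point on the glass's top face, on the middle line of the ground border (12 mm in from the bowed edge), number 7 along the pass
- edge8 (a point): point on the glass's top face, on the middle line of the ground border (12 mm in from the bowed edge), at the plain end, about 26 mm short of the corner: the pass ends here
- spray: bystander: white bottle 170 mm tall, 64 mm thick, standing behind the glass (leave alone); origin under its centre
- jar: bystander: amber jar 80 mm tall, 72 mm thick, standing behind the glass (leave alone); origin under its centre
- wrench: bystander: steel wrench lying flat in front of the glass, between it and the robot (leave alone)
- wheel: bystander: grey ring-shaped grinding wheel, 90 mm across, 18 mm thick, lying beside the glass's plain end (leave alone)
- brush: bystander: brush lying beside the glass's drilled end (leave alone)

How it is judged:
By the outcome, as a careful person would: the job done as asked, in the order asked, and still so for the second after the job is handed in, with the robot touching nothing.
It also fails if it takes over 51 s, if anything falls off the work surface, if the arm or the gripper's body presses on something with over 40 N, if the wrist force passes 120 N, or if a joint passes its speed limit or range.

## Working session

There is one attempt and no reset: what is moved stays moved. The work goes in short steps, Python scripts to look and compute and a tool call to move; the robot and the scene stay as the last step left them, time stands still between calls to the robot, and variables do not carry over. Pictures are saved under pics/ and viewed, and the job is handed in when it is done.

Besides the shell and the picture viewer there is one more tool, called after ">>>" by a JSON object that holds its "api" and its "payload". carry_out: Moves the arm, as the interface text tells. Its arguments: {"type":"object","properties":{"moves":{"type":"array","items":{"type":"array","items":{"type":"number","minimum":-1,"maximum":1}}}},"required":["moves"]}

```bash
mkdir -p pics; python3 - <<'E'
from workcell import bot, imaging, order
import cv2
o=bot.get_obs()
for k in o: print(k,o[k])
for n in ["scene","top","wrist"]:
    m=imaging.camera_model(n); print(n,m)
    cv2.imwrite(f"pics/{n}0.png",imaging.camera(n)[:,:,::-1])
E
```

```text
clock 0.0
joint_pos [ 1.13400911e+00  2.41418416e-01  3.73003820e-03  1.33518120e+00
 -1.31637773e-05  1.57077706e+00]
joint_vel [-9.23338279e-04  1.03395969e-03 -2.38229424e-04  8.45661540e-04
 -3.50374708e-04  4.11739463e-05]
tau [ 1.24509417e-03 -3.72315538e+01  2.52409065e+01  1.69457286e-02
 -1.54768350e-04 -2.11934470e-06]
eef_pos [0.21127735 0.45253949 0.25541239]
tool_rot [ 8.43508001e-01  5.37115609e-01 -8.70877733e-04  5.62322968e-04]
ft_force [-0.20402323 -0.17308514  0.71949641]
ft_torque [-0.04294908  0.02456059 -0.00077321]
grip_width 0.08548540150678956
scene {'fovy': 50.736141117018406, 'cx': 271.39800619054193, 'cy': 210.32058267656296, 'eye': array([1.24319199, 0.48083193, 0.72861437]), 'rotation': array([0.19770529, 0.36976772, 0.80319958, 0.42314878])}
top {'fovy': 50.65873273746379, 'cx': 277.0459269413142, 'cy': 211.27809848291898, 'eye': array([0.41511908, 0.03240999, 0.98319461]), 'rotation': array([ 0.06493119, -0.06780959, -0.69618054,  0.71170111])}
wrist {'fovy': 60.91081917032122, 'cx': 278.1605212228151, 'cy': 206.82262023507457, 'eye': array([0.13511932, 0.48839208, 0.37182635]), 'rotation': array([-0.1401731 , -0.08729045,  0.52995766,  0.8317913 ])}
```

View pics/top0.png

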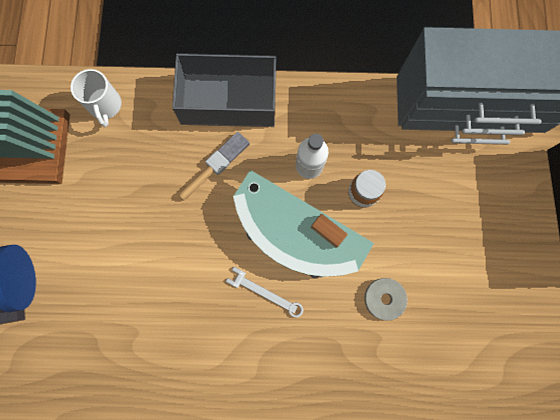

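View pics/scene0.png

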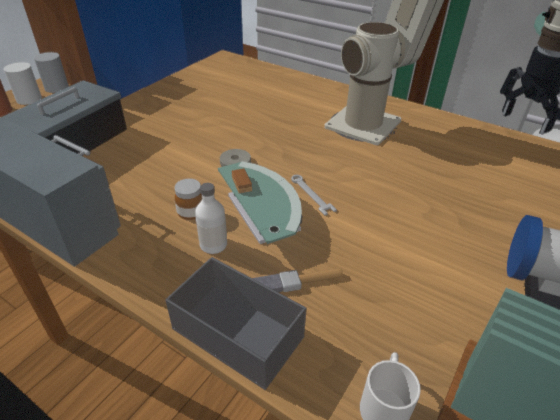

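View pics/wrist0.png

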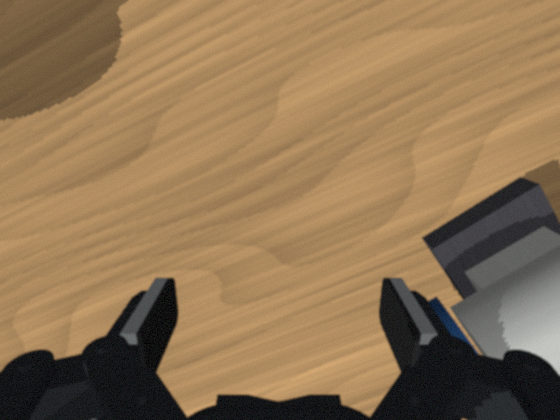

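The top view shows the glass with its hole at about (254,188), the white border curving from (238,197) to (357,268), the block at (329,230), and the wrench and wheel both clear of the border. Next I measure the border on the z = 0.06 plane.

```bash
cat > h.py <<'E'
import numpy as np, cv2
from scipy.spatial.transform import Rotation as R
def ray(m,uv):
    uv=np.atleast_2d(uv).astype(float); f=210/np.tan(np.radians(m['fovy']/2))
    d=np.c_[(uv[:,0]-m['cx'])/f,-(uv[:,1]-m['cy'])/f,-np.ones(len(uv))]
    return R.from_quat(m['rotation']).apply(d)
def plane(m,uv,z):
    d=ray(m,uv); e=np.array(m['eye']); return e+d*((z-e[2])/d[:,2])[:,None]
def proj(m,P):
    f=210/np.tan(np.radians(m['fovy']/2))
    p=R.from_quat(m['rotation']).inv().apply(np.atleast_2d(P)-m['eye'])
    return np.c_[m['cx']+f*p[:,0]/-p[:,2], m['cy']-f*p[:,1]/-p[:,2]]
E
python3 - <<'E'
from h import *
from workcell import imaging
from scipy.optimize import least_squares
def biggest(mask):
    n,l,s,c=cv2.connectedComponentsWithStats(mask); i=1+np.argmax(s[1:,4]); return (l==i).astype(np.uint8),s[i],c[i]
for n,roi in (("top",(215,155,385,285)),("scene",(205,150,310,250))):
    im=cv2.imread(f"pics/{n}0.png"); m=imaging.camera_model(n)
    hsv=cv2.cvtColor(im,cv2.COLOR_BGR2HSV); x0,y0,x1,y1=roi
    r=np.zeros(im.shape[:2],np.uint8); r[y0:y1,x0:x1]=1
    H,S,V=cv2.split(hsv); print(n,hsv[245,255] if n=="top" else hsv[195,285], hsv[215,280] if n=="top" else hsv[205,258])
    g=((H>60)&(H<100)&(S>60)&(V>90)).astype(np.uint8)*r; g,_,_=biggest(g)
    b=((S<50)&(V>185)).astype(np.uint8)*r; b,sb,cb=biggest(b)
    print("border",sb,"glass",g.sum())
    hole=((V<70).astype(np.uint8))*r
    k,l,s,c=cv2.connectedComponentsWithStats(hole); 
    for i in range(1,k):
        if s[i,4]>15: print("dark",s[i],c[i],plane(m,c[i],.06)[0].round(4))
    cs,_=cv2.findContours(b,cv2.RETR_EXTERNAL,cv2.CHAIN_APPROX_NONE)
    P=plane(m,cs[0][:,0,:],.06)[:,:2]
    # alternately assign to outer/inner radius
    hp={"top":(254,188),"scene":(274,229)}[n]; hw=plane(m,hp,.06)[0,:2]
    print("hole",hw)
    c0=P.mean(0)+.16*np.array([.87,-.5]); 
    def res(c):
        d=np.linalg.norm(P-c,axis=1); a=np.stack([d-.2,d-.176]); return a[np.abs(a).argmin(0),range(len(d))]
    s=least_squares(res,c0,loss='soft_l1',f_scale=.001); print("centre",s.x,"rms",np.sqrt(np.median(res(s.x)**2)),np.linalg.norm(c0-s.x))
    d=P-s.x; a=np.unwrap(np.arctan2(d[:,1],d[:,0])%(2*np.pi)); print("ang",np.degrees(a.min()),np.degrees(a.max()), "mid",np.degrees(a.min()+a.max())/2)
    rr=np.linalg.norm(d,axis=1); print("r",np.percentile(rr,[2,25,50,75,98]))
    gl=plane(m,np.argwhere(g)[:,::-1],.06)[:,:2].mean(0); v=s.x-gl; print("glass axis deg",np.degrees(np.arctan2(v[1],v[0])))
    o=im.copy(); o[b>0]=(0,0,255); o[g>0]=(o[g>0]*.5).astype(np.uint8); cv2.imwrite(f"pics/{n}_m.png",cv2.resize(o[y0:y1,x0:x1],None,fx=4,fy=4)[:600,:800])
E
```

```text
top [ 16 134 122] [ 80  56 181]
border [ 233  193  127   84 1930] glass 24
dark [250 184   8   8  51] [253.62745098 187.17647059] [0.6421 0.0818 0.06  ]
hole [0.64033928 0.08090492]
centre [ 0.65855548 -0.0718647 ] rms 0.0005551895597665334 0.00576688732540869
ang 99.49336972604364 200.8287724969353 mid 150.16107111148946
r [0.17508234 0.17643149 0.19687675 0.19974664 0.20078632]
glass axis deg -69.86852664815936
scene [ 77  49 141] [ 80  58 137]Traceback (most recent call last):
  File "<stdin>", line 12, in <module>
  File "<stdin>", line 5, in biggest
    return _wrapfunc(a, 'argmax', axis=axis, out=out, **kwds)
    return bound(*args, **kwds)
ValueError: attempt to get argmax of an empty sequence
```

```bash
python3 - <<'E'
from h import *
from workcell import imaging
C=np.array([.6586,-.0719]); mid=np.radians(150.16)
def pt(a,r=.188,z=.06): return np.c_[C[0]+r*np.cos(mid+a),C[1]+r*np.sin(mid+a),np.full(np.shape(a),z)]
a=np.radians(np.linspace(-45.1,45.1,9)); E=pt(a); print(E.round(4))
for n,roi in (("top",(215,145,395,285)),("scene",(205,140,315,255))):
    m=imaging.camera_model(n); im=cv2.imread(f"pics/{n}0.png"); x0,y0,x1,y1=roi
    o=cv2.resize(im[y0:y1,x0:x1],None,fx=4,fy=4,interpolation=cv2.INTER_CUBIC)
    A=np.radians(np.linspace(-50,50,101))
    for r,c in((.2,(0,0,255)),(.176,(255,0,0))):
        q=((proj(m,pt(A,r))-[x0,y0]+.5)*4).astype(np.int32); cv2.polylines(o,[q],False,c,1)
    for q in ((proj(m,E)-[x0,y0]+.5)*4).astype(int): cv2.circle(o,tuple(int(t) for t in q),3,(0,160,0),-1)
    cv2.imwrite(f"pics/{n}_fit.png",o)
m=imaging.camera_model("top")
print("spray top",plane(m,(317,142),.17),"block",plane(m,(329,229),.084))
E
```

```text
[[ 0.6098  0.1096  0.06  ]
 [ 0.5752  0.0966  0.06  ]
 [ 0.5439  0.077   0.06  ]
 [ 0.517   0.0517  0.06  ]
 [ 0.4955  0.0216  0.06  ]
 [ 0.4804 -0.012   0.06  ]
 [ 0.4721 -0.048   0.06  ]
 [ 0.4711 -0.085   0.06  ]
 [ 0.4772 -0.1214  0.06  ]]
spray top [[ 0.70724384 -0.04317923  0.17      ]] block [[ 0.55167436 -0.07663669  0.084     ]]
```

View pics/top_fit.png

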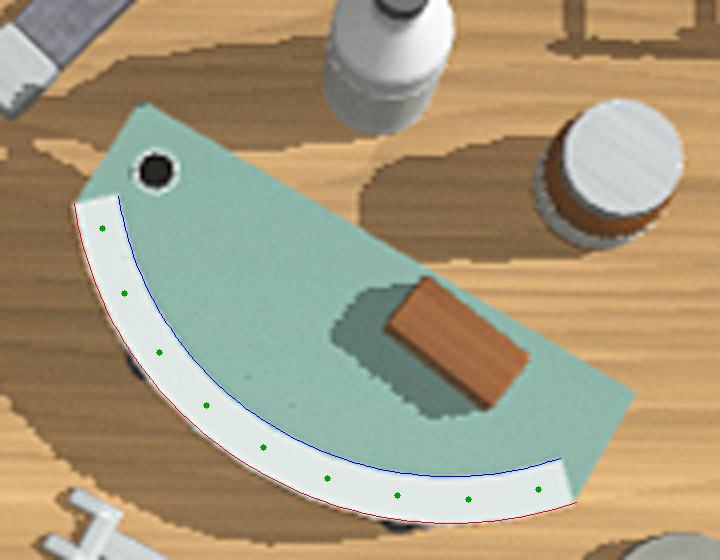

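View pics/scene_fit.png

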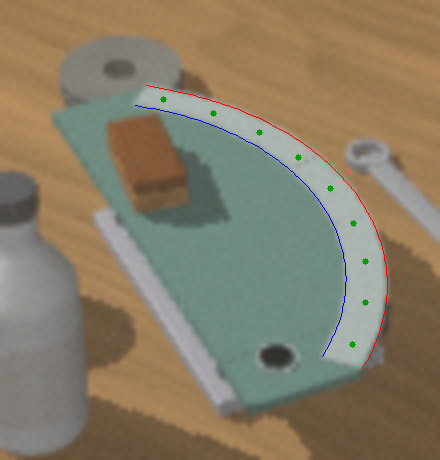

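>>> {"api": "carry_out", "payload": {"moves": [[0,0.2,0,0.09,-1],[0,0.45,0,0.18,-1],[0,0.7,0,0.27,-1],[0,0.9,0,0.36,-1],[0,1,0,0.45,-1],[0,1,0,0.55,-1]]}}

```text
clock: 0.75
eef_pos: [0.3033, 0.4099, 0.2559]
tool_rot: [0.991, 0.134, -0.0, 0.0]
ft_force: [0.3, -0.1, -0.6]
grip_width: -0.0
```

Both views agree with the fit to about 2 mm, and the nine green points lie on the border's middle line. Next is the approach above edge0.

>>> {"api": "carry_out", "payload": {"moves": [[0.1,0.2,0,0,-1],[0.25,0.45,0,0,-1],[0.4,0.75,0,0,-1],[0.54,1,0,0,-1]]}}

```text
clock: 1.15
eef_pos: [0.382, 0.3281, 0.2559]
tool_rot: [0.99, 0.138, -0.0, 0.0]
ft_force: [0.2, 0.4, 0.1]
grip_width: 0.0001
```

>>> {"api": "carry_out", "payload": {"moves": [[0.13,0.25,0,0,-1],[0.27,0.5,0,0,-1],[0.4,0.75,0,0,-1],[0.54,1,0,0,-1]]}}

```text
clock: 1.55
eef_pos: [0.4612, 0.2469, 0.2559]
tool_rot: [0.99, 0.138, -0.0, 0.0]
ft_force: [-0.4, -0.3, 0.4]
grip_width: -0.0
```

>>> {"api": "carry_out", "payload": {"moves": [[0.13,0.25,0,0,-1],[0.27,0.5,0,0,-1],[0.4,0.7,0,0,-1],[0.5,0.9,0,0,-1],[0.54,1,0,0,-1],[0.54,1,0,0,-1]]}}

```text
clock: 2.15
eef_pos: [0.5404, 0.1655, 0.2557]
tool_rot: [0.991, 0.137, -0.001, 0.0]
ft_force: [0.0, 0.5, -0.0]
grip_width: 0.0
```

```bash
python3 - <<'E'
from h import *
from workcell import bot
o=bot.get_obs(); print(o['clock'],o['joint_pos'].round(3),o['eef_pos'],o['ft_force']); 
r=R.from_quat(o['tool_rot']).as_matrix(); print(r.round(4)); d=np.array([.6098,.1096,.125])-o['eef_pos']; print((r.T@d*10).round(3))
E
```

```text
2.15 [0.297 0.372 0.186 1.386 0.    1.593] [0.54038769 0.16550937 0.25572575] [ 0.04366174  0.4642044  -0.02832791]
[[ 9.624e-01  2.716e-01 -1.000e-03]
 [ 2.716e-01 -9.624e-01 -3.000e-04]
 [-1.100e-03 -0.000e+00 -1.000e+00]]
[0.518 0.727 1.307]
```

>>> {"api": "carry_out", "payload": {"moves": [[0.15,0.2,0.2,0,-1],[0.3,0.45,0.4,0,-1],[0.45,0.65,0.65,0,-1],[0.52,0.73,0.85,0,-1],[0.52,0.73,1,0,-1],[0.52,0.73,1,0,-1]]}}

```text
clock: 2.75
eef_pos: [0.6077, 0.111, 0.1533]
tool_rot: [0.99, 0.138, -0.003, -0.0]
ft_force: [-0.6, -0.6, 0.5]
grip_width: 0.0001
```

>>> {"api": "carry_out", "payload": {"moves": [[0,0,0.15,0,-1],[0,0,0.3,0,-1],[0,0,0.43,0,-1],[0,0,0.45,0,-1],[0,0,0.45,0,-1],[0,0,0.45,0,-1]]}}

```text
clock: 3.35
eef_pos: [0.6105, 0.1109, 0.1123]
tool_rot: [0.99, 0.138, 0.001, -0.0]
ft_force: [0.2, 0.4, 0.4]
grip_width: 0.0001
```

```bash
python3 - <<'E'
from h import *
from workcell import bot,imaging
o=bot.get_obs(); print(o['clock'],o['joint_pos'].round(3),o['eef_pos'],o['ft_force']); 
r=R.from_quat(o['tool_rot']).as_matrix(); d=np.array([.6098,.1096,.085])-o['eef_pos']; print((r.T@d*10).round(3), r[:,2])
for n,(x0,y0,x1,y1) in (("scene",(200,100,340,260)),("wrist",(0,0,560,420))):
    im=imaging.camera(n)[y0:y1,x0:x1,::-1]; k=3.7 if n=="scene" else 1
    cv2.imwrite(f"pics/{n}1.png",cv2.resize(im,None,fx=k,fy=k))
E
```

```text
3.35 [0.18  0.567 0.112 1.115 0.    1.473] [0.61049864 0.11087458 0.11231185] [0.15271542 0.37392134 0.36598341]
[-0.011  0.01   0.273] [ 1.50474050e-03  3.34351756e-04 -9.99998812e-01]
```

View pics/scene1.png

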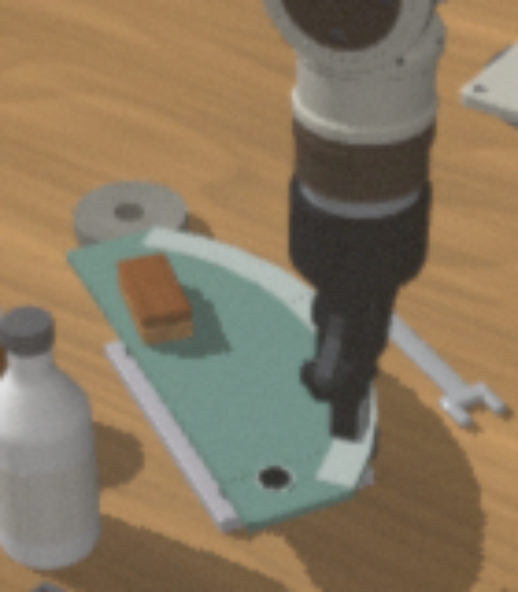

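View pics/wrist1.png

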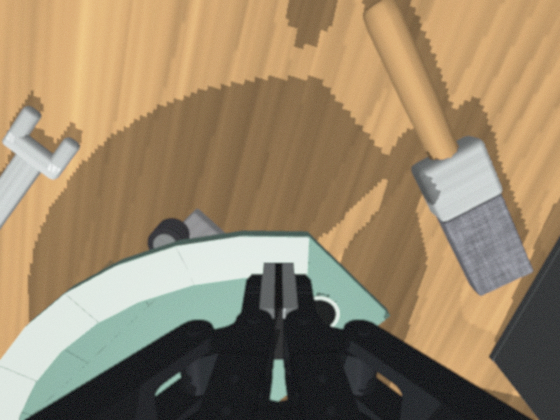

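The fingers are over the drilled end of the border, with the hole just behind them. I'll descend gently.

>>> {"api": "carry_out", "payload": {"moves": [[-0.01,0.01,0.05,0,-1],[-0.01,0.01,0.1,0,-1],[-0.01,0.01,0.15,0,-1],[-0.01,0.01,0.19,0,-1],[-0.01,0.01,0.21,0,-1],[-0.01,0.01,0.21,0,-1],[-0.01,0.01,0.21,0,-1],[-0.01,0.01,0.21,0,-1]]}}

```text
clock: 4.25
eef_pos: [0.6095, 0.1094, 0.0906]
tool_rot: [0.99, 0.138, 0.0, -0.0]
ft_force: [0.1, -0.2, -0.3]
grip_width: 0.0001
```

>>> {"api": "carry_out", "payload": {"moves": [[0,0,0.01,0,-1],[0,0,0.02,0,-1],[0,0,0.03,0,-1],[0,0,0.03,0,-1],[0,0,0.03,0,-1]]}}

```text
clock: 4.75
eef_pos: [0.6093, 0.1093, 0.0872]
tool_rot: [0.99, 0.138, -0.0, 0.0]
ft_force: [0.2, 0.3, 0.3]
grip_width: 0.0
```

```bash
python3 - <<'E'
from workcell import bot,imaging
for i in range(3):
  o=bot.get_obs(); print(o['clock'],o['eef_pos'],o['ft_force'])
E
```

```text
4.75 [0.6092658  0.10926559 0.08723325] [0.21999006 0.27604288 0.29337534]
4.75 [0.6092658  0.10926559 0.08723325] [0.21999006 0.27604288 0.29337534]
4.75 [0.6092658  0.10926559 0.08723325] [0.21999006 0.27604288 0.29337534]
```

>>> {"api": "carry_out", "payload": {"moves": [[0,0,0.01,0,-1],[0,0,0.02,0,-1],[0,0,0.02,0,-1],[0,0,0.02,0,-1]]}}

```text
clock: 5.15
eef_pos: [0.6093, 0.1093, 0.0852]
tool_rot: [0.99, 0.138, -0.0, 0.0]
ft_force: [0.7, 0.3, 0.3]
grip_width: 0.0001
```

>>> {"api": "carry_out", "payload": {"moves": [[0,0,0.01,0,-1],[0,0,0.01,0,-1],[0,0,0.01,0,-1]]}}

```text
clock: 5.45
eef_pos: [0.6094, 0.1093, 0.0847]
tool_rot: [0.99, 0.138, 0.0, 0.0]
ft_force: [-1.7, -0.2, 3.6]
grip_width: -0.0002
```

>>> {"api": "carry_out", "payload": {"moves": [[0,0,0.01,0,-1],[0,0,0.01,0,-1],[0,0,0.01,0,-1]]}}

```text
clock: 5.75
eef_pos: [0.6094, 0.1093, 0.0834]
tool_rot: [0.99, 0.138, 0.0, 0.0]
ft_force: [-1.5, -0.6, 3.3]
grip_width: -0.0003
```

Contact came at TCP z ≈ 0.085 (tips at 60 mm, as expected), with about 3.5 N. I'll press 1 mm further, then start the pass.

>>> {"api": "carry_out", "payload": {"moves": [[0,0,0.01,0,-1],[0,0,0.012,0,-1],[0,0,0.012,0,-1],[0,0,0.012,0,-1]]}}

```text
clock: 6.15
eef_pos: [0.6094, 0.1093, 0.0822]
tool_rot: [0.99, 0.138, 0.0, 0.0]
ft_force: [-1.8, -0.5, 6.1]
grip_width: 0.0
```

>>> {"api": "carry_out", "payload": {"moves": [[-0.025,0,0,-0.008,-1],[-0.05,0,0,-0.017,-1],[-0.075,0.001,0,-0.025,-1],[-0.1,0.002,0,-0.033,-1],[-0.123,0.003,0,-0.042,-1],[-0.147,0.005,0,-0.05,-1],[-0.172,0.007,0,-0.058,-1],[-0.196,0.009,0,-0.067,-1],[-0.221,0.012,0,-0.075,-1],[-0.245,0.015,0,-0.084,-1],[-0.27,0.019,0,-0.092,-1],[-0.294,0.023,0,-0.1,-1],[-0.319,0.027,0,-0.109,-1],[-0.343,0.031,0,-0.117,-1],[-0.368,0.036,0,-0.125,-1]]}}

```text
clock: 7.65
eef_pos: [0.5747, 0.0957, 0.0821]
tool_rot: [0.972, 0.235, -0.0, -0.0]
ft_force: [3.2, 0.7, 5.1]
grip_width: -0.0001
```

```bash
cat > st.py <<'E'
from h import *
from workcell import bot,imaging
o=bot.get_obs(); p=o['eef_pos']; C=np.array([.6586,-.0719]); d=p[:2]-C
r=R.from_quat(o['tool_rot']).as_matrix(); tip=p+.025*r[:,2]; d=tip[:2]-C
print(o['clock'],p,"tip",tip,o['ft_force'],"r",np.hypot(*d),"ang",np.degrees(np.arctan2(d[1],d[0]))%360-150.16,"yaw",np.degrees(np.arctan2(r[1,0],r[0,0])),"z",r[:,2],o['grip_width'])
import sys
a=np.radians(150.16+float(sys.argv[1])); t=np.array([C[0]+.188*np.cos(a),C[1]+.188*np.sin(a),p[2]])
print("to next",(r.T@(t-p)*10).round(3), "yaw want",np.degrees(a)-90)
E
python3 st.py -22.55
```

```text
7.65 [0.57472002 0.09571689 0.08209159] tip [0.57471855 0.09571908 0.05709159] [3.16255145 0.68399832 5.05806938] r 0.18743600018552015 ang -33.57528968645204 yaw 27.19276658519188 z [-5.85341700e-05  8.75879182e-05 -9.99999994e-01] -9.535715687855821e-05
to next [-0.36   0.025  0.   ] yaw want 37.61
```

>>> {"api": "carry_out", "payload": {"moves": [[-0.024,-0.001,0,-0.008,-1],[-0.048,-0.001,-0.001,-0.015,-1],[-0.072,-0.001,-0.001,-0.023,-1],[-0.096,0,-0.002,-0.031,-1],[-0.12,0,-0.002,-0.038,-1],[-0.144,0.001,-0.003,-0.046,-1],[-0.168,0.003,-0.003,-0.054,-1],[-0.192,0.004,-0.004,-0.061,-1],[-0.216,0.006,-0.004,-0.069,-1],[-0.24,0.009,-0.005,-0.077,-1],[-0.264,0.011,-0.005,-0.084,-1],[-0.288,0.014,-0.006,-0.092,-1],[-0.312,0.018,-0.006,-0.1,-1],[-0.336,0.021,-0.006,-0.107,-1],[-0.36,0.025,-0.006,-0.115,-1]]}}

```text
clock: 9.15
eef_pos: [0.5438, 0.077, 0.0827]
tool_rot: [0.947, 0.322, -0.0, -0.0]
ft_force: [2.4, 2.0, 4.3]
grip_width: -0.0001
```

```bash
python3 st.py -11.275; python3 - <<'E'
from workcell import imaging; import cv2
for n,(x0,y0,x1,y1) in (("scene",(200,100,340,260)),("top",(200,140,400,300))):
    cv2.imwrite(f"pics/{n}2.png",cv2.resize(imaging.camera(n)[y0:y1,x0:x1,::-1],None,fx=3.7,fy=3.7))
E
```

```text
9.15 [0.54382557 0.07702983 0.08268049] tip [0.54382361 0.07703065 0.05768049] [2.42568106 2.02813726 4.26890626] r 0.1880264843173515 ang -22.539635996777065 yaw 37.53839951656445 z [-7.83193710e-05  3.28823822e-05 -9.99999996e-01] -0.00013085890455319496
to next [-0.367  0.037  0.   ] yaw want 48.88499999999999
```

View pics/scene2.png

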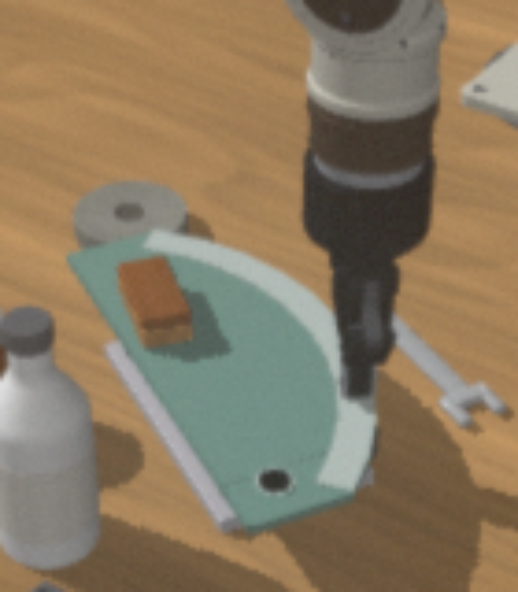

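The glass hasn't shifted beyond sinking about 2 mm, and the fingers are on the border. I'll continue.

>>> {"api": "carry_out", "payload": {"moves": [[-0.025,0,0,-0.008,-1],[-0.05,0,0,-0.017,-1],[-0.075,0.001,0,-0.025,-1],[-0.1,0.002,0,-0.033,-1],[-0.123,0.003,0,-0.042,-1],[-0.147,0.005,0,-0.05,-1],[-0.172,0.007,0,-0.058,-1],[-0.196,0.009,0,-0.067,-1],[-0.221,0.012,0,-0.075,-1],[-0.245,0.015,0,-0.084,-1],[-0.27,0.019,0,-0.092,-1],[-0.294,0.023,0,-0.1,-1],[-0.319,0.027,0,-0.109,-1],[-0.343,0.031,0,-0.117,-1],[-0.368,0.036,0,-0.125,-1]]}}

```text
clock: 10.75
eef_pos: [0.5168, 0.0517, 0.0827]
tool_rot: [0.911, 0.413, -0.0, -0.0]
ft_force: [1.9, 2.2, 4.5]
grip_width: -0.0001
```

```bash
python3 st.py 0
```

```text
10.75 [0.51681773 0.05173884 0.08269321] tip [0.51681551 0.05174072 0.05769321] [1.89372147 2.23334155 4.51097947] r 0.18812195199011966 ang -11.249494820135709 yaw 48.788606802221125 z [-8.86546112e-05  7.53020744e-05 -9.99999993e-01] -8.54081780454031e-05
to next [-0.367  0.038 -0.   ] yaw want 60.16
```

>>> {"api": "carry_out", "payload": {"moves": [[-0.025,0,0,-0.008,-1],[-0.05,0,0,-0.017,-1],[-0.075,0.001,0,-0.025,-1],[-0.1,0.003,0,-0.033,-1],[-0.123,0.004,0,-0.042,-1],[-0.147,0.006,0,-0.05,-1],[-0.172,0.008,0,-0.058,-1],[-0.196,0.01,0,-0.067,-1],[-0.221,0.013,0,-0.075,-1],[-0.245,0.016,0,-0.084,-1],[-0.27,0.02,0,-0.092,-1],[-0.294,0.024,0,-0.1,-1],[-0.319,0.028,0,-0.109,-1],[-0.343,0.033,0,-0.117,-1],[-0.368,0.038,0,-0.126,-1]]}}

```text
clock: 12.25
eef_pos: [0.4954, 0.0216, 0.0827]
tool_rot: [0.865, 0.501, -0.0, -0.0]
ft_force: [0.7, 2.5, 4.2]
grip_width: -0.0
```

```bash
python3 st.py 11.275; python3 - <<'E'
from workcell import imaging; import cv2
for n,(x0,y0,x1,y1) in (("scene",(200,100,340,260)),):
    cv2.imwrite(f"pics/{n}3.png",cv2.resize(imaging.camera(n)[y0:y1,x0:x1,::-1],None,fx=3.7,fy=3.7))
E
```

```text
12.25 [0.49542131 0.02155916 0.08268981] tip [0.49541773 0.0215602  0.05768981] [0.66181131 2.45526542 4.16436176] r 0.18805122369799973 ang 0.03872143288523944 yaw 60.13680983494895 z [-1.43186280e-04  4.17390764e-05 -9.99999989e-01] -1.8402258935871335e-05
to next [-0.366  0.037  0.   ] yaw want 71.435
```

View pics/scene3.png

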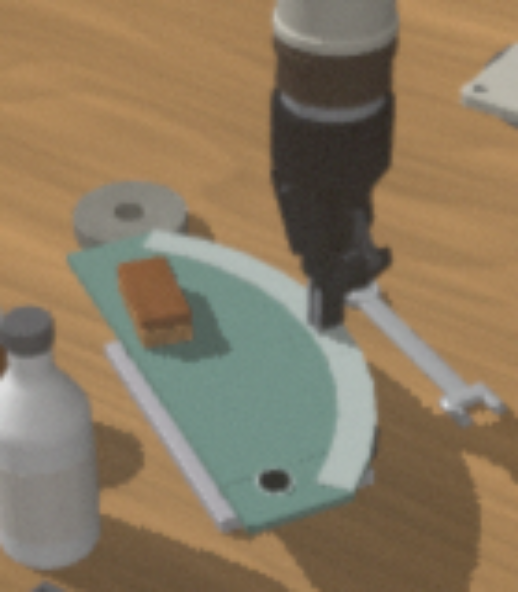

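The fingers are at the middle of the bow and on the border, and the glass and block haven't moved. Continuing.

>>> {"api": "carry_out", "payload": {"moves": [[-0.025,0,0,-0.008,-1],[-0.05,0,0,-0.017,-1],[-0.075,0.001,0,-0.025,-1],[-0.1,0.003,0,-0.033,-1],[-0.123,0.004,0,-0.042,-1],[-0.147,0.006,0,-0.05,-1],[-0.172,0.008,0,-0.058,-1],[-0.196,0.01,0,-0.067,-1],[-0.221,0.013,0,-0.075,-1],[-0.245,0.016,0,-0.084,-1],[-0.27,0.02,0,-0.092,-1],[-0.294,0.024,0,-0.1,-1],[-0.319,0.028,0,-0.109,-1],[-0.343,0.032,0,-0.117,-1],[-0.367,0.037,0,-0.125,-1]]}}

```text
clock: 13.8
eef_pos: [0.4803, -0.0121, 0.0827]
tool_rot: [0.812, 0.583, -0.0, -0.0]
ft_force: [0.8, 3.1, 3.7]
grip_width: 0.0001
```

```bash
python3 st.py 22.55
```

```text
13.8 [ 0.48032829 -0.01210604  0.08268723] tip [ 0.48032421 -0.01210464  0.05768723] [0.8371572  3.1146453  3.73126607] r 0.18803654339738896 ang 11.298067197177971 yaw 71.38071556141593 z [-1.63189443e-04  5.59995462e-05 -9.99999985e-01] 9.758389368473277e-05
to next [-0.367  0.037 -0.   ] yaw want 82.71000000000001
```

>>> {"api": "carry_out", "payload": {"moves": [[-0.025,0,0,-0.008,-1],[-0.05,0,0,-0.017,-1],[-0.075,0.001,0,-0.025,-1],[-0.1,0.003,0,-0.033,-1],[-0.123,0.004,0,-0.042,-1],[-0.147,0.006,0,-0.05,-1],[-0.172,0.008,0,-0.058,-1],[-0.196,0.01,0,-0.067,-1],[-0.221,0.013,0,-0.075,-1],[-0.245,0.016,0,-0.084,-1],[-0.27,0.02,0,-0.092,-1],[-0.294,0.024,0,-0.1,-1],[-0.319,0.028,0,-0.109,-1],[-0.343,0.032,0,-0.117,-1],[-0.367,0.037,0,-0.125,-1]]}}

```text
clock: 15.3
eef_pos: [0.4721, -0.0481, 0.0827]
tool_rot: [0.751, 0.66, -0.0, -0.0]
ft_force: [-0.1, 3.0, 4.5]
grip_width: -0.0002
```

```bash
python3 st.py 33.825; python3 - <<'E'
from workcell import imaging; import cv2
for n,(x0,y0,x1,y1) in (("scene",(200,100,340,260)),):
    cv2.imwrite(f"pics/{n}4.png",cv2.resize(imaging.camera(n)[y0:y1,x0:x1,::-1],None,fx=3.7,fy=3.7))
E
```

```text
15.3 [ 0.47210031 -0.04809737  0.0826708 ] tip [ 0.47209509 -0.04809727  0.0576708 ] [-0.13107906  2.98852278  4.45308499] r 0.1880176900143079 ang 22.566931061872992 yaw 82.62735455307491 z [-2.08711463e-04  4.08330343e-06 -9.99999978e-01] -0.00021737062267085847
to next [-0.367  0.037  0.   ] yaw want 93.98500000000001
```

View pics/scene4.png

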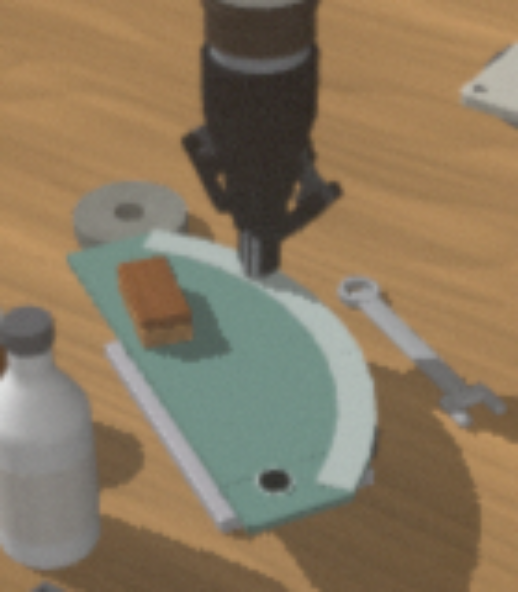

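Still on the border at about edge6, and nothing has shifted.

>>> {"api": "carry_out", "payload": {"moves": [[-0.025,0,0,-0.008,-1],[-0.05,0,0,-0.017,-1],[-0.075,0.001,0,-0.025,-1],[-0.1,0.003,0,-0.033,-1],[-0.123,0.004,0,-0.042,-1],[-0.147,0.006,0,-0.05,-1],[-0.172,0.008,0,-0.058,-1],[-0.196,0.01,0,-0.067,-1],[-0.221,0.013,0,-0.075,-1],[-0.245,0.016,0,-0.084,-1],[-0.27,0.02,0,-0.092,-1],[-0.294,0.024,0,-0.1,-1],[-0.319,0.028,0,-0.109,-1],[-0.343,0.032,0,-0.117,-1],[-0.367,0.037,0,-0.125,-1]]}}

```text
clock: 16.85
eef_pos: [0.4711, -0.0849, 0.0827]
tool_rot: [0.683, 0.731, -0.0, -0.0]
ft_force: [-1.7, 3.2, 5.1]
grip_width: 0.0001
```

```bash
python3 st.py 45.1
```

```text
16.85 [ 0.47105244 -0.08494906  0.08267287] tip [ 0.47104658 -0.08494843  0.05767287] [-1.68374343  3.16890878  5.10609521] r 0.18800677455805337 ang 33.81975677806983 yaw 93.87977444523749 z [-2.34429634e-04  2.54245258e-05 -9.99999972e-01] 9.150148579578948e-05
to next [-0.368  0.037 -0.   ] yaw want 105.25999999999999
```

>>> {"api": "carry_out", "payload": {"moves": [[-0.025,0,0,-0.008,-1],[-0.05,0,0,-0.017,-1],[-0.075,0.001,0,-0.025,-1],[-0.1,0.003,0,-0.033,-1],[-0.123,0.004,0,-0.042,-1],[-0.147,0.006,0,-0.05,-1],[-0.172,0.008,0,-0.058,-1],[-0.196,0.01,0,-0.067,-1],[-0.221,0.013,0,-0.075,-1],[-0.245,0.016,0,-0.084,-1],[-0.27,0.02,0,-0.092,-1],[-0.294,0.024,0,-0.1,-1],[-0.319,0.028,0,-0.109,-1],[-0.343,0.032,0,-0.117,-1],[-0.37,0.037,0,-0.125,-1],[-0.37,0.037,0,-0.125,-1],[-0.37,0.037,0,-0.125,-1]]}}

```text
clock: 18.55
eef_pos: [0.4774, -0.122, 0.0828]
tool_rot: [0.608, 0.794, -0.0, 0.0]
ft_force: [-1.3, 0.1, 4.2]
grip_width: -0.0002
```

```bash
python3 st.py 45.1
```

```text
18.55 [ 0.47741898 -0.1219656   0.08276532] tip [ 0.47742297 -0.12199405  0.05776534] [-1.29247092  0.13994621  4.21198161] r 0.1879748154744767 ang 45.295711821342536 yaw 105.0481416633709 z [ 1.59445062e-04 -1.13823649e-03 -9.99999339e-01] -0.00020986827922998385
to next [ 0.006 -0.    -0.   ] yaw want 105.25999999999999
```

Edge8 is reached, still in contact. I'll lift straight up and look.

>>> {"api": "carry_out", "payload": {"moves": [[0,0,-0.02,0,-1],[0,0,-0.05,0,-1],[0,0,-0.1,0,-1],[0,0,-0.2,0,-1],[0,0,-0.35,0,-1],[0,0,-0.55,0,-1],[0,0,-0.75,0,-1],[0,0,-0.9,0,-1],[0,0,-1,0,-1],[0,0,-1,0,-1]]}}

```text
clock: 19.55
eef_pos: [0.4783, -0.1217, 0.1845]
tool_rot: [0.608, 0.794, 0.001, 0.002]
ft_force: [-0.4, -0.5, 0.5]
grip_width: -0.0001
```

>>> {"api": "carry_out", "payload": {"moves": [[0,0.1,-0.1,0,-1],[0,0,-0.3,0,-1],[0,-0.2,-0.45,0,-1],[0,-0.5,-0.6,0,-1],[0,-0.8,-0.7,0,-1],[0,-0.95,-0.7,0,-1],[0,-1,-0.7,0,-1],[0,-1,-0.7,0,-1],[0,-1,-0.7,0,-1],[0,-1,-0.7,0,-1]]}}

```text
clock: 20.55
eef_pos: [0.3814, -0.1472, 0.2521]
tool_rot: [0.608, 0.794, -0.0, -0.0]
ft_force: [-0.4, -0.1, -0.2]
grip_width: -0.0002
```

```bash
python3 st.py 45.1; python3 - <<'E'
from workcell import imaging; import cv2,numpy as np
from h import *
for n,(x0,y0,x1,y1) in (("scene",(200,100,340,260)),("top",(200,140,400,300))):
    im=imaging.camera(n)[:,:,::-1]; a=cv2.imread(f"pics/{n}0.png")
    cv2.imwrite(f"pics/{n}5.png",np.hstack([cv2.resize(q[y0:y1,x0:x1],None,fx=2,fy=2) if n=="top" else cv2.resize(q[y0:y1,x0:x1],None,fx=2.8,fy=2.8) for q in (a,im)]))
    x0,y0,x1,y1={"top":(235,175,375,278),"scene":(205,160,305,245)}[n]
    for q in (a,im):
        hole=(q[y0:y1,x0:x1].max(2)<70).astype(np.uint8)
        k,l,s,c=cv2.connectedComponentsWithStats(hole); print(n,[(c[i]+[x0,y0]).round(1).tolist()+[int(s[i,4])] for i in range(1,k) if s[i,4]>15])
        h=cv2.cvtColor(np.ascontiguousarray(q),cv2.COLOR_BGR2HSV)
        b=((h[:,:,0]<12)&(h[:,:,1]>120)); yy,xx=np.nonzero(b[y0:y1,x0:x1]); print(" block",xx.mean()+x0,yy.mean()+y0,len(xx))
E
```

```text
20.55 [ 0.38143181 -0.14723342  0.25212866] tip [ 0.38141549 -0.14722191  0.22712867] [-0.42383024 -0.14268993 -0.24618406] r 0.2872362127584312 ang 45.042414158028635 yaw 105.11032124193987 z [-6.52820714e-04  4.60404580e-04 -9.99999681e-01] -0.0001915112892216629
to next [-0.     0.992 -0.001] yaw want 105.25999999999999
scene [[273.9, 228.6, 25]]
 block nan nan 0
scene [[273.8, 228.6, 24]]
 block 238.0 183.5 2
top [[253.6, 187.2, 51]]
 block 326.1428571428571 223.0 7
top [[253.4, 187.2, 48]]
 block 316.44444444444446 218.77777777777777 9<stdin>:11: RuntimeWarning: Mean of empty slice.
  ret = ret.dtype.type(ret / rcount)
```

View pics/scene5.png

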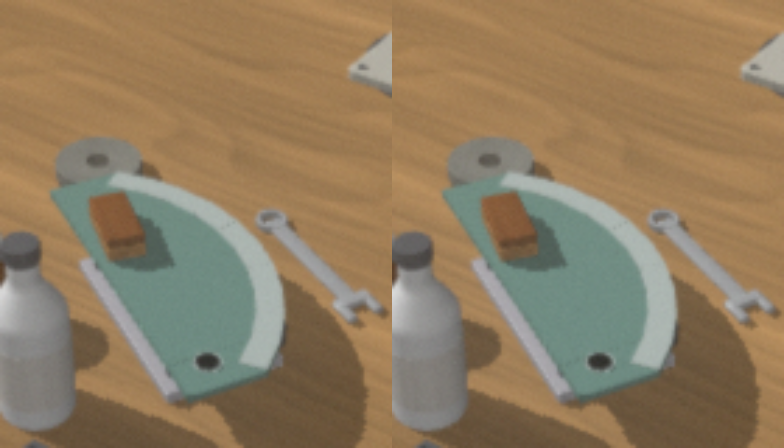

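View pics/top5.png

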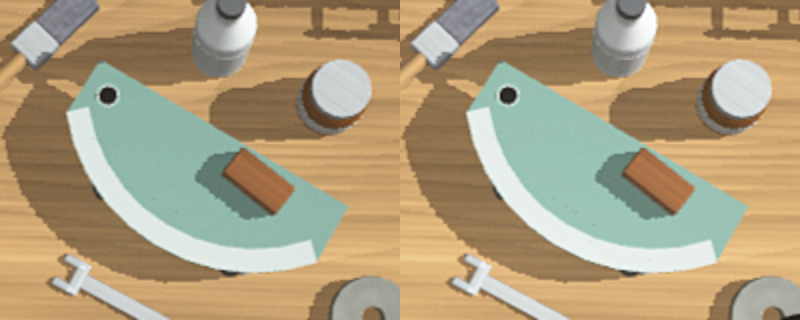

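The before and after pictures match: the hole moved 0.2 px at most, and the block, wheel and wrench look the same. The hand is clear, so I'm handing in.

```bash
python3 -c "
from workcell import order; print(order.job_done())"
```

```text
the job is handed in; nothing more can be done
None
```

I ran the closed fingertips along the ground border from edge0, at the drilled end, to edge8, at the plain end. Then I lifted straight up, backed the hand away towards the robot and handed the job in at about 20.6 s.

- **Path:** at each stop the point between the fingertips was within about 0.6 mm of the border's 188 mm middle line, as fitted from the top camera. The scene camera agreed with that fit to roughly 2 mm. The jaws turned with the curve.
- **Contact and force:** the glass was touched at tip height 60 mm, as expected. At each stop along the pass the fingertips were still pressing, with 3.7 to 5.1 N downward. The press peaked at about 6 N just before the pass began.
- **Cradle:** by tip height it sank about 2 to 3 mm, against a stop at 20 mm.
- **Glass and surroundings:** in the before and after pictures the hole's image moved no more than 0.2 px. The block and the things around the glass looked unchanged.
- **Limits of the checks:** force was read only when each move ended, so contact in between is inferred from the steady tip height. My colour mask for measuring the block's position failed, so I judged the block by eye from the before and after pictures.

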